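# Rehang the draining carriers so that the oiled pig hangs over the drip pan

## Task

The freshly oiled wooden pig must drain over the drip pan, but an empty carrier hangs there: first rehang the empty carrier on the free hook, then hang the carrier with the pig on the hook over the drip pan. Carry each straight from hook to hook, level and without setting it down anywhere, keep the pig standing in its tray, seat each crossbar down in its hook's saddle and let go; leave everything else where it stands.

Things in the scene. Friction and masses are not known exactly. Their poses are not given: they have to be found in the camera images.
- stand_pan: Hook stand with a drip pan: a shallow aluminium pan, 110 x 170 mm, 14 mm high, lies round its origin. Fixed. Origin on the bench under the saddle, z up; its hook arm points to its -x, within about 0.25 rad of the robot's -x, from a post 18 mm thick, 85 mm behind the saddle (+x), no higher than the arm. The same hook on all three stands.
- stand_free: Plain hook stand without a pan, its hook empty at the start. Fixed. Origin on the bench under the saddle, z up; its hook arm points to its -x, within about 0.25 rad of the robot's -x, from a post 18 mm thick, 85 mm behind the saddle (+x), no higher than the arm. The same hook on all three stands.
- stand_first: Plain hook stand without a pan, on which the loaded carrier hangs at the start. Fixed. Origin on the bench under the saddle, z up; its hook arm points to its -x, within about 0.25 rad of the robot's -x, from a post 18 mm thick, 85 mm behind the saddle (+x), no higher than the arm. The same hook on all three stands.
- stand_pan_saddle (a point): Saddle centre of that stand, on the top face of its flat arm (28 mm wide along y, 8 mm thick), 170 mm above the bench; axes as the stand's. An upturned tip (x -25 to -19 mm) and a back stop (x +19 to +25 mm), both 14 mm above the arm's top, leave a saddle 38 mm long.
- stand_free_saddle (a point): Saddle centre of that stand, on the top face of its flat arm (28 mm wide along y, 8 mm thick), 170 mm above the bench; axes as the stand's. An upturned tip (x -25 to -19 mm) and a back stop (x +19 to +25 mm), both 14 mm above the arm's top, leave a saddle 38 mm long.
- stand_first_saddle (a point): Saddle centre of that stand, on the top face of its flat arm (28 mm wide along y, 8 mm thick), 170 mm above the bench; axes as the stand's. An upturned tip (x -25 to -19 mm) and a back stop (x +19 to +25 mm), both 14 mm above the arm's top, leave a saddle 38 mm long.
- empty_carrier: Hanging steel carrier with nothing in it, at the start on the stand with the drip pan. Tray 66 mm (x) by 150 mm (y), rim 20 mm high, floor 4 mm thick; straps at y +-76 mm rise to a flat crossbar with a wooden grip on it. Origin: centre of the tray's underside, z up, 40 mm above the bench when hung. About 0.32 kg; same both ways round; both carriers alike.
- empty_carrier_seat (a point): Centre of the underside of that carrier's crossbar (24 mm in x, 156 mm in y, 6 mm thick), 130 mm above its origin; hung, it lies on the saddle centre, the arm running along x over the tray. Two lugs hang 6 mm below it at y +-23 mm (inner faces +-21 mm), one each side of the arm. To come off: lift 20 to 40 mm, then out along the stand's -x by 55 mm or more.
- empty_carrier_grip (a point): Point in that carrier's wooden grip (18 mm in x, 26 mm in y, from 136 to 182 mm above the carrier's origin), 170 mm above the origin; grip it there from above.
- loaded_carrier: Hanging steel carrier with the wooden pig in it, at the start on a plain stand. Tray 66 mm (x) by 150 mm (y), rim 20 mm high, floor 4 mm thick; straps at y +-76 mm rise to a flat crossbar with a wooden grip on it. Origin: centre of the tray's underside, z up, 40 mm above the bench when hung. About 0.32 kg; same both ways round; both carriers alike.
- loaded_carrier_seat (a point): Centre of the underside of that carrier's crossbar (24 mm in x, 156 mm in y, 6 mm thick), 130 mm above its origin; hung, it lies on the saddle centre, the arm running along x over the tray. Two lugs hang 6 mm below it at y +-23 mm (inner faces +-21 mm), one each side of the arm. To come off: lift 20 to 40 mm, then out along the stand's -x by 55 mm or more.
- loaded_carrier_grip (a point): Point in that carrier's wooden grip (18 mm in x, 26 mm in y, from 136 to 182 mm above the carrier's origin), 170 mm above the origin; grip it there from above.
- wood_pig: carved wooden pig standing loose in the loaded carrier along its y, 39 x 116 x 59 mm, about 0.09 kg; origin under its middle, on the tray's floor; z up
- glue_bottle: bystander, to be left alone: white glue bottle with red spout, 63 mm thick, 194 mm tall, standing between two stands; origin at the centre of its underside
- tube_offcut: bystander, to be left alone: brown upright tube offcut, 44 mm thick, 85 mm tall, standing between two stands; origin at the centre of its underside
- oil_can: bystander, to be left alone: oil can with a thin spout, 69 x 86 mm, 150 mm tall, at the right; origin at the centre of its underside
- sanding_block: bystander, to be left alone: sanding block lying flat near the front edge, 52 x 91 x 29 mm; origin at the centre of its underside
- iron_block: bystander, to be left alone: small dark iron block on two feet near the front edge, 45 x 66 x 49 mm; origin at the centre of its underside
- tape_roll: bystander, to be left alone: roll of tape lying flat near the front edge at the left, 68 mm across, 19 mm tall; origin at the centre of its underside

How it is judged:
By the outcome, as a careful person would: the job done as asked, in the order asked, and still so for the second after the job is handed in, with the robot touching nothing.
It also fails if it takes over 72 s, if anything falls off the work surface, if the arm or the gripper's body presses on something with over 40 N, if the wrist force passes 120 N, or if a joint passes its speed limit or range.

## Robot

A 7-joint arm with a two-finger parallel gripper is mounted at the origin on a cart in front of the work surface, level with it; the furniture and walls round the work are solid. World frame = base frame: x ahead of the robot, y to its left, z up, the work surface at z = 0. Lengths are in m, angles in degrees, forces in N, time in s.
With the tool pointing down it reaches from about 0.425 to 0.975 m from the base axis. Payload 16.7 kg.
Tool frame: the origin (TCP) lies on the centre line of the jaws, within the pads' length; the fingertips stand 17 mm ahead of it and the grasp point (between the pads) lies 2 mm behind it; z points along the fingers, y is the line along which they close (so a half turn about z gives the same grasp; the last joint's range is limited). The gripper opens to 85 mm and grips with 20 to 120 N. Pads are 22 mm wide; open, the fingers measure 114 mm over their backs; the gripper's body (76 mm by 85 mm) begins 54 mm behind the grasp point. The pads swing forward as they close: fully open they stand 13 mm farther back than shut.
Start: joints at [-84.884, 24.414, 4.234, 92.017, -1.954, 63.644, -3.845], TCP at [0.16, 0.656, 0.248] pointing down, gripper open.
Joint ranges: [-163.25, 163.25], [-28.42, 122.38], [-70.27, 78.77], [12.13, 141.07], [-58.53, 238.53], [9.26, 117.41], [-156.51, 156.51]. Speed limits (degrees/s): [108.29, 108.29, 136.94, 136.94, 172.46, 172.46, 172.46].

## Interface

Orientations are given as [roll, pitch, yaw] about the fixed x, y, z axes, in that order (R = Rz(yaw) Ry(pitch) Rx(roll)).
In Python, from rig import get_state, get_image, job_done, outline_of, spot_point gives the robot as it stands.
- The arm moves only by the tool servo_tool, never from a script. Its argument "series" is a list of rows, each a list of 6 numbers: the shift along the tool's x, y, z in m, then the turn, a rotation vector about the tool's x, y, z in degrees. In form: [[tx, ty, tz, rx, ry, rz], ...]. A call has exactly 10 rows; each row shifts and turns the commanded pose from where the row before left it, along the tool's axes as they then stand; what a row does not reach is not made up. A row lasts 1/12 s, in which the tool goes at most 41.7 mm and 7.16 degrees, less where a joint would pass 70% of its speed; a pose out of reach is approached as far as the arm can. A call is refused whole if a number of a shift passes 0.0417 or a number of a turn 7.16, either way. A call with a gripper value outside its range is refused whole. "hand" is the opening, from 0 (shut) to 1 (fully open), set as the call begins (left out, the last holds). The fingers move at their own pace and stop on an object; the grip force is fixed at half the most. Time passes only in rows, so rows that do not move let the fingers close, or fill a call up. It gives the time, the measured TCP pose, the force, the opening and the grip force at its end, in the units of the state.
- get_state(): the state, without advancing time (a new reading comes with each control period).
- get_image(name): name is "scene" or "top" or "wrist"; returns a dict with "frame" (384x512x3 uint8, blue, green, red), "intrinsics" (3x3 intrinsics, pixels), "dist" ([k1, k2, p1, p2, k3] as OpenCV has them; the pictures are not rectified), "rvec" (rotation vector, rad) and "tvec" (3), from world to camera coordinates, as OpenCV has them; the wrist camera has in their place "T_tool_cam" (4x4, takes a point from camera to tool coordinates, whose origin is the TCP and whose axes are the flange's). Camera axes: x right, y down, z forward; pixel columns grow to the right and rows downward; lengths in m; the calibration is good to about 2 mm. A picture is of the moment at which its call begins: read the wrist's pose just before it. There is no depth.
- job_done(): hands the job in; it is judged then, once.
Trained networks look in a picture, given as the dict that the camera call returned (one of the last four; its "shot" number tells which), for a name from the list of things; names that differ only in an ending like _2 or _b are one class to them, and where a whole thing is asked for, a point or a joint stands for the part that bears it (a point fixed in the world has none). Each returns a list of dicts, best first, with "confidence" (0 to 1); they miss things now and then, are a little off and sometimes report something else, mostly with a low value. They report only what shows in the picture. A call takes as long as a camera call.
- outline_of(picture, thing): "mask" (384x512 bool, what is visible of it) and "rect" ([centre column, centre row, width, height] in pixels, round what is visible of it).
- spot_point(picture, thing): "position" ([column, row] in pixels: a listed point, or the origin of a listed thing).
The state is a dict: "time": time; "joint_positions": joint angles; "dq": joint speeds; "joint_efforts": joint torques, N m; "ee_pos": TCP position; "tool_rot": TCP orientation; "contact_force": force on the tool from outside, world axes, zero at the start; "torque": the same for the moment, N m; "opening": finger opening in m; "grip_force": force on a finger pad.
Only numpy, scipy, OpenCV 4.12 (cv2) and the standard library are available. Lean on these libraries where they do the work, as an engineer would, in place of code of your own. Each camera call takes 0.05 s, during which the arm holds its last target. There are 200 camera calls.

## Working session

There is one attempt and no reset: what is moved stays moved. The work goes in short steps, Python scripts to look and compute and a tool call to move; the robot and the scene stay as the last step left them, time stands still between calls to the robot, and variables do not carry over. Pictures are saved under pics/ and viewed, at most 10 in all, crops included, and the job is handed in when it is done.

Besides the shell and the picture viewer there is one more tool, called after "Call:" by a JSON object that holds its "method" and its "body". servo_tool: Moves the arm, as the interface text tells. Its arguments: {"type":"object","properties":{"series":{"type":"array","items":{"type":"array","items":{"type":"number"}}},"hand":{"type":"number"}},"required":["series"]}

```bash
mkdir -p pics; ls; cat > h.py <<'E'
import numpy as np, cv2, json
from rig import *
from scipy.spatial.transform import Rotation as R
def cam(p, ):
    if 'rvec' in p: 
        Rm=cv2.Rodrigues(np.array(p['rvec'],float))[0]; t=np.array(p['tvec'],float).ravel()
        return Rm,t
def ray(p,px,T=None):
    u=cv2.undistortPoints(np.array([[px]],float),np.array(p['intrinsics'],float),np.array(p['dist'],float))[0,0]
    d=np.array([u[0],u[1],1.])
    if T is None:
        Rm,t=cam(p); return -Rm.T@t, Rm.T@d
    return T[:3,3], T[:3,:3]@d
def atz(p,px,z,T=None):
    o,d=ray(p,px,T); return o+d*(z-o[2])/d[2]
def tri(rays):
    A=np.zeros((3,3));b=np.zeros(3)
    for o,d in rays:
        d=d/np.linalg.norm(d);P=np.eye(3)-np.outer(d,d);A+=P;b+=P@o
    x=np.linalg.solve(A,b)
    return x,[float(np.linalg.norm((np.eye(3)-np.outer(d,d)/(d@d))@(x-o))) for o,d in rays]
def wristT(p,s):
    T=np.eye(4);T[:3,:3]=R.from_euler('xyz',s['tool_rot'],degrees=True).as_matrix();T[:3,3]=s['ee_pos']
    return T@np.array(p['T_tool_cam'])
def proj(p,X):
    return cv2.projectPoints(np.array(X,float).reshape(-1,3),np.array(p['rvec'],float),np.array(p['tvec'],float),np.array(p['intrinsics'],float),np.array(p['dist'],float))[0].reshape(-1,2)
E
python3 - <<'E'
from h import *
np.set_printoptions(precision=4,suppress=True)
s=get_state();print({k:np.round(v,4) for k,v in s.items()})
P={n:get_image(n) for n in('scene','top')}
print(P['scene'].keys())
for n in P: cv2.imwrite(f'pics/{n}0.png',P[n]['frame'])
names=['stand_pan_saddle','stand_free_saddle','stand_first_saddle','empty_carrier_grip','loaded_carrier_grip','empty_carrier_seat','loaded_carrier_seat','wood_pig','glue_bottle','tube_offcut','oil_can','stand_pan','stand_free','stand_first']
zs=[.17,.17,.17,.21,.21,.17,.17,.044]+[0]*6
for n,z in zip(names,zs):
    rs=[]
    for c in P:
        for r in spot_point(P[c],n)[:2]:
            px=r['position'];rs.append((c,ray(P[c],px),r['confidence']));print(n,c,np.round(px,1),round(r['confidence'],2),atz(P[c],px,z))
E
```

```text
pics
{'time': np.float64(0.0), 'joint_positions': array([-84.8827,  24.4502,   4.2305,  92.0523,  -1.9535,  63.6427,
        -3.843 ]), 'dq': array([ 0.0189, -0.0013, -0.1143, -0.0324, -0.0706,  0.0704, -0.0121]), 'joint_efforts': array([  0.0001, -94.9783,   3.7597, -46.3516,   0.0192,   0.0101,
         0.0001]), 'ee_pos': array([0.1596, 0.6555, 0.2476]), 'tool_rot': array([-179.9271,    0.0054,  166.3175]), 'contact_force': array([ 0.2882, -0.3048,  0.1043]), 'torque': array([-0.0565,  0.0312, -0.053 ]), 'grip_force': np.float64(0.0), 'opening': np.float64(0.0854)}
dict_keys(['frame', 'intrinsics', 'dist', 'rvec', 'tvec', 'shot'])
stand_pan_saddle scene [210.9 143.4] 0.91 [0.5973 0.1392 0.17  ]
stand_pan_saddle scene [301.9 206.6] 0.4 [ 0.5599 -0.3138  0.17  ]
stand_pan_saddle top [152.  172.4] 0.74 [0.588  0.1294 0.17  ]
stand_free_saddle scene [272.1 176.9] 0.68 [ 0.6052 -0.1549  0.17  ]
stand_free_saddle top [239.  158.4] 0.88 [ 0.626  -0.1273  0.17  ]
stand_first_saddle scene [315.7 218.5] 0.69 [ 0.5474 -0.3753  0.17  ]
stand_first_saddle scene [269.8 206.1] 0.55 [ 0.4944 -0.2
[... 1406 characters left out ...]
p [273.2 148.1] 0.63 [ 0.6923 -0.2405  0.    ]
oil_can scene [338.3 300.5] 0.97 [ 0.4492 -0.551   0.    ]
oil_can top [362.9 215.6] 0.75 [ 0.4553 -0.539   0.    ]
stand_pan scene [213.5 172.9] 0.6 [0.6066 0.154  0.    ]
stand_pan top [304.6 236.5] 0.74 [ 0.3885 -0.3394  0.    ]
stand_pan top [158.8 177.1] 0.66 [0.5979 0.1507 0.    ]
stand_free scene [270.7 207. ] 0.94 [ 0.6143 -0.1487  0.    ]
stand_free top [152.1 169.7] 0.67 [0.6236 0.1735 0.    ]
stand_free top [246.6 171.5] 0.59 [ 0.6125 -0.1478  0.    ]
stand_first scene [312.2 249.4] 0.56 [ 0.5552 -0.3811  0.    ]
stand_first scene [269.8 208.8] 0.32 [ 0.6049 -0.1519  0.    ]
stand_first top [316.7 188.2] 0.66 [ 0.5512 -0.3857  0.    ]
```

```bash
python3 - <<'E'
import cv2
a=cv2.imread('pics/scene0.png')[90:300,160:400];b=cv2.imread('pics/top0.png')[90:260,90:410]
cv2.imwrite('pics/s1.png',cv2.resize(a,(686,600),interpolation=3));cv2.imwrite('pics/t1.png',cv2.resize(b,(800,425),interpolation=3))
E
```

```text
(no output)
```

View pics/s1.png

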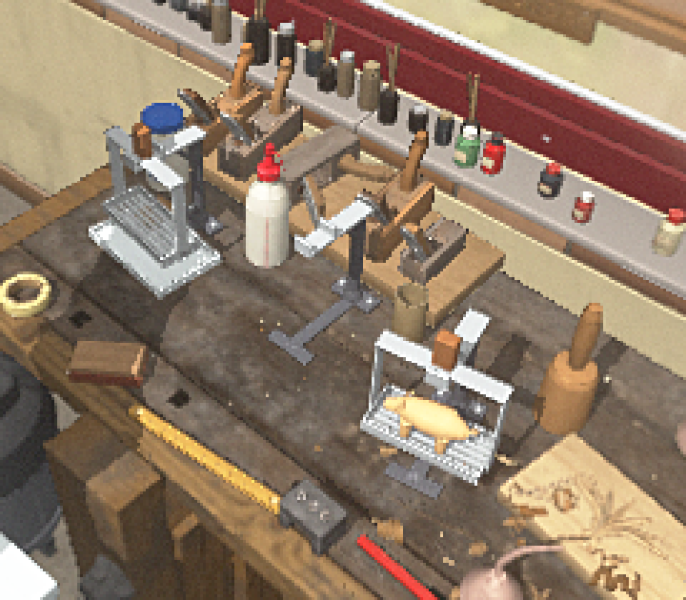

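View pics/t1.png

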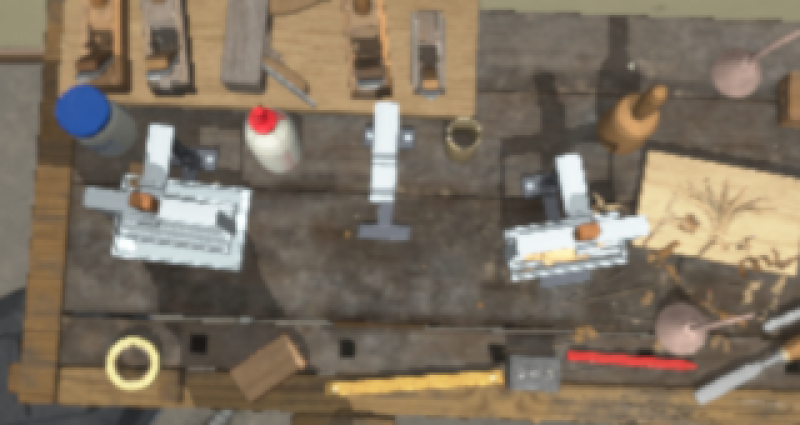

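```bash
cat >> h.py <<'E'
def plan(goal,yaw,n,pos=None,rot=None,roll=180.):
    """uniform rows from current (or given) pose to goal with tool down at yaw"""
    s=get_state();p0=np.array(pos if pos is not None else s['ee_pos']);R0=R.from_euler('xyz',rot if rot is not None else s['tool_rot'],degrees=True)
    R1=R.from_euler('xyz',[180,0,yaw],degrees=True)
    rv=(R0.inv()*R1).as_rotvec();rows=[]
    for i in range(n):
        Ri=R0*R.from_rotvec(rv*i/n);d=Ri.inv().apply((np.array(goal)-p0)/n)
        rows.append(list(np.round(d,4))+list(np.round(np.degrees(rv/n),2)))
    return [[float(x) for x in r] for r in rows]
E
python3 - <<'E'
from h import *
np.set_printoptions(precision=4,suppress=True)
p=get_image('top')
for n,a,b,z in[('pan bar',(85,197),(230,213),.176),('first bar',(508,243),(648,227),.176),('free arm',(383,200),(387,103),.17),('pan arm',(150,185),(161,125),.17),('first arm',(580,225),(567,155),.17)]:
    A,B=[atz(p,(np.array(q)/2.5+90),z) for q in(a,b)];d=B-A
    print(n,A,B,np.degrees(np.arctan2(d[1],d[0])),np.linalg.norm(d))
for r in plan([.50,.14,.36],176,20): print(r)
E
```

```text
pan bar [0.599  0.2093 0.176 ] [0.5774 0.0403 0.176 ] -97.25466750504162 0.17040650222173423
first bar [ 0.5367 -0.2855  0.176 ] [ 0.5529 -0.451   0.176 ] -84.39358467159258 0.1663213328347871
free arm [ 0.591  -0.1393  0.17  ] [ 0.7082 -0.1458  0.17  ] -3.173238974164494 0.11739949893851931
pan arm [0.6132 0.1355 0.17  ] [0.6852 0.1231 0.17  ] -9.74785410424668 0.07305977130827204
first arm [ 0.5574 -0.3721  0.17  ] [ 0.6418 -0.3595  0.17  ] 8.500118651534164 0.08531887883384577
[-0.0226, -0.021, -0.0056, -0.0, -0.0, -0.48]
[-0.0225, -0.0212, -0.0056, -0.0, -0.0, -0.48]
[-0.0223, -0.0214, -0.0056, -0.0, -0.0, -0.48]
[-0.0221, -0.0216, -0.0056, -0.0, -0.0, -0.48]
[-0.0219, -0.0218, -0.0056, -0.0, -0.0, -0.48]
[-0.0217, -0.022, -0.0056, -0.0, -0.0, -0.48]
[-0.0215, -0.0222, -0.0056, -0.0, -0.0, -0.48]
[-0.0214, -0.0223, -0.0056, -0.0, -0.0, -0.48]
[-0.0212, -0.0225, -0.0056, -0.0, -0.0, -0.48]
[-0.021, -0.0227, -0.0056, -0.0, -0.0, -0.48]
[-0.0208, -0.0229, -0.0056, -0.0, -0.0, -0.48]
[-0.0206, -0.023, -0.0056, -0.0, -0.0, -0.48]
[-0.0204, -0.0232, -0.0056, -0.0, -0.0, -0.48]
[-0.0202, -0.0234, -0.0056, -0.0, -0.0, -0.48]
[-0.02, -0.0236, -0.0056, -0.0, -0.0, -0.48]
[-0.0198, -0.0237, -0.0056, -0.0, -0.0, -0.48]
[-0.0196, -0.0239, -0.0056, -0.0, -0.0, -0.48]
[-0.0194, -0.0241, -0.0056, -0.0, -0.0, -0.48]
[-0.0192, -0.0242, -0.0056, -0.0, -0.0, -0.48]
[-0.019, -0.0244, -0.0056, -0.0, -0.0, -0.48]
```

Call:
{"method": "servo_tool", "body": {"series": [[-0.0225, -0.021, -0.0056, 0, 0, -0.3], [-0.0225, -0.021, -0.0056, 0, 0, -0.3], [-0.0225, -0.0215, -0.0056, 0, 0, -0.3], [-0.022, -0.0215, -0.0056, 0, 0, -0.3], [-0.022, -0.0215, -0.0056, 0, 0, -0.3], [-0.022, -0.022, -0.0056, 0, 0, -0.3], [-0.022, -0.022, -0.0056, 0, 0, -0.3], [-0.0215, -0.022, -0.0056, 0, 0, -0.3], [-0.0215, -0.022, -0.0056, 0, 0, -0.3], [-0.0215, -0.022, -0.0056, 0, 0, -0.3]], "hand": 1}}

```text
time: 2.38
ee_pos: [0.329, 0.3959, 0.3047]
tool_rot: [180.0, -0.0, 169.3]
contact_force: [-0.1, 0.0, 0.6]
opening: 0.0855
grip_force: 0.0
```

Call:
{"method": "servo_tool", "body": {"series": [[-0.021, -0.0225, -0.0056, 0, 0, -0.3], [-0.021, -0.0225, -0.0056, 0, 0, -0.3], [-0.021, -0.0225, -0.0056, 0, 0, -0.3], [-0.021, -0.023, -0.0056, 0, 0, -0.3], [-0.0205, -0.023, -0.0056, 0, 0, -0.3], [-0.0205, -0.023, -0.0056, 0, 0, -0.3], [-0.0205, -0.023, -0.0056, 0, 0, -0.3], [-0.02, -0.0235, -0.0056, 0, 0, -0.3], [-0.02, -0.0235, -0.0056, 0, 0, -0.3], [-0.02, -0.0235, -0.0056, 0, 0, -0.3]]}}

```text
time: 3.22
ee_pos: [0.4944, 0.1355, 0.3609]
tool_rot: [180.0, 0.0, 172.3]
contact_force: [0.8, -0.5, -0.0]
opening: 0.0851
grip_force: 0.0
```

```bash
python3 - <<'E'
from h import *
np.set_printoptions(precision=4,suppress=True)
s=get_state();p=get_image('wrist');T=wristT(p,s)
print(s['joint_positions'],s['ee_pos'],np.array(p['T_tool_cam']))
cv2.imwrite('pics/w1.png',p['frame'])
for n,z in[('empty_carrier_grip',.21),('empty_carrier_seat',.17)]:
    for r in spot_point(p,n)[:2]: print(n,r['position'],r['confidence'],atz(p,r['position'],z,T))
E
```

```text
[-47.9146   3.3295  26.9689 105.3464  -1.6101  71.6581  61.8527] [0.4944 0.1355 0.3609] [[-0.001  -0.9496 -0.3135  0.0829]
 [ 1.     -0.001  -0.0004 -0.0001]
 [ 0.0001 -0.3135  0.9496 -0.125 ]
 [ 0.      0.      0.      1.    ]]
empty_carrier_grip [266.1, 264.0] 0.61 [0.5822 0.1331 0.21  ]
empty_carrier_seat [268.4, 242.4] 0.71 [0.5803 0.1371 0.17  ]
```

View pics/w1.png

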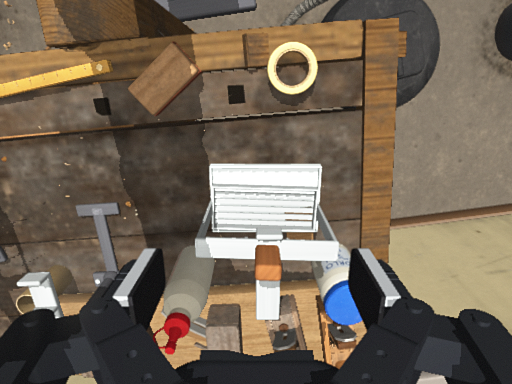

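```bash
cat >> h.py <<'E'
def lines(p,T,z,box,minlen=0.03):
    g=cv2.cvtColor(p['frame'],cv2.COLOR_BGR2GRAY)
    L=cv2.createLineSegmentDetector().detect(g)[0].reshape(-1,4)
    out=[]
    for l in L:
        if all(box[0]<l[i]<box[2] and box[1]<l[i+1]<box[3] for i in(0,2)):
            A=atz(p,l[:2],z,T)[:2];B=atz(p,l[2:],z,T)[:2];d=B-A
            if np.linalg.norm(d)>minlen: out.append((np.round(l),np.round(A,4),np.round(B,4),round(float(np.degrees(np.arctan2(d[1],d[0]))%180),1),round(float(np.linalg.norm(d)),3)))
    for o in out: print(*o)
E
python3 - <<'E'
from h import *
s=get_state();p=get_image('wrist');T=wristT(p,s)
lines(p,T,.176,(185,225,350,325))
r=outline_of(p,'empty_carrier')
print([x['rect'] for x in r][:2])
E
python3 -c "
import cv2;a=cv2.imread('pics/w1.png')[220:330,180:350];cv2.imwrite('pics/w1c.png',cv2.resize(a,None,fx=4,fy=4,interpolation=2))"
```

```text
[279. 317. 281. 267.] [0.6768 0.1366] [0.6096 0.1462] 171.9 0.068
[213. 231. 257. 231.] [0.5567 0.0798] [0.5622 0.1259] 83.1 0.046
[281. 231. 317. 231.] [0.5661 0.1507] [0.5717 0.1888] 81.5 0.039
[198. 256. 253. 258.] [0.5842 0.058 ] [0.5942 0.1173] 80.4 0.06
[257. 237. 198. 237.] [0.57   0.1248] [0.5605 0.0628] 81.3 0.063
[283. 259. 334. 260.] [0.5999 0.1496] [0.6088 0.2052] 80.9 0.056
[337. 240. 283. 238.] [0.585  0.2093] [0.5749 0.1524] 80.0 0.058
[256. 266. 257. 318.] [0.6043 0.1194] [0.6749 0.1106] 172.9 0.071
[212. 303. 241. 303.] [0.6471 0.0615] [0.6503 0.0947] 84.4 0.033
[312. 228. 282. 228.] [0.5676 0.1838] [0.5623 0.1525] 80.4 0.032
[254. 227. 219. 226.] [0.5574 0.1239] [0.5515 0.0875] 80.8 0.037
[319. 284. 283. 287.] [0.6378 0.1863] [0.6357 0.1453] 87.0 0.041
[211. 283. 216. 259.] [0.62   0.0652] [0.5898 0.0768] 159.1 0.032
[254. 289. 208. 292.] [0.6344 0.1129] [0.6304 0.0602] 85.7 0.053
[[269.3, 233.4, 144.4, 95.6]]
```

View pics/w1c.png

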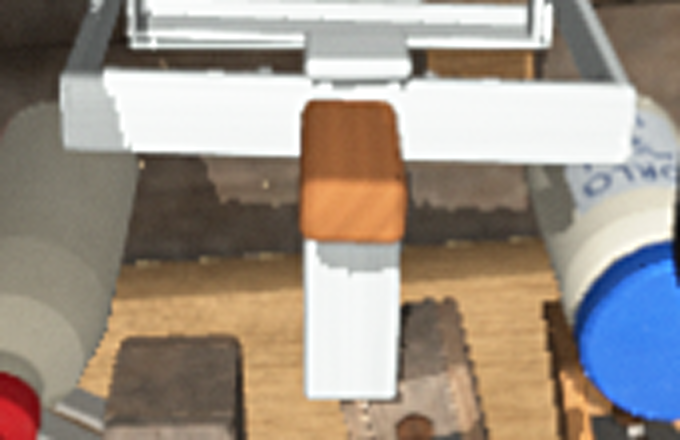

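```bash
python3 - <<'E'
from h import *
for r in plan([.50,-.2,.42],180,10): print(r)
E
```

```text
[-0.0051, -0.0333, -0.006, 0.0, -0.0, -0.77]
[-0.0047, -0.0334, -0.006, 0.0, -0.0, -0.77]
[-0.0042, -0.0335, -0.006, 0.0, -0.0, -0.77]
[-0.0038, -0.0335, -0.006, 0.0, -0.0, -0.77]
[-0.0033, -0.0336, -0.006, 0.0, -0.0, -0.77]
[-0.0029, -0.0336, -0.006, 0.0, -0.0, -0.77]
[-0.0024, -0.0337, -0.006, 0.0, -0.0, -0.77]
[-0.002, -0.0337, -0.006, 0.0, -0.0, -0.77]
[-0.0015, -0.0337, -0.006, 0.0, -0.0, -0.77]
[-0.0011, -0.0337, -0.006, 0.0, -0.0, -0.77]
```

Call:
{"method": "servo_tool", "body": {"series": [[-0.005, -0.0335, -0.006, 0, 0, -0.77], [-0.0045, -0.0335, -0.006, 0, 0, -0.77], [-0.004, -0.0335, -0.006, 0, 0, -0.77], [-0.004, -0.0335, -0.006, 0, 0, -0.77], [-0.0035, -0.0335, -0.006, 0, 0, -0.77], [-0.003, -0.0335, -0.006, 0, 0, -0.77], [-0.0025, -0.0335, -0.006, 0, 0, -0.77], [-0.002, -0.0335, -0.006, 0, 0, -0.77], [-0.0015, -0.0335, -0.006, 0, 0, -0.77], [-0.001, -0.0335, -0.006, 0, 0, -0.77]]}}

```text
time: 4.3
ee_pos: [0.5001, -0.1998, 0.4206]
tool_rot: [180.0, 0.0, -179.8]
contact_force: [1.2, -0.5, 0.9]
opening: 0.0855
grip_force: 0.0
```

```bash
python3 - <<'E'
from h import *
np.set_printoptions(precision=4,suppress=True)
s=get_state();p=get_image('wrist');T=wristT(p,s)
print(s['joint_positions'],s['ee_pos'],s['tool_rot'])
cv2.imwrite('pics/w2.png',cv2.resize(p['frame'],(768,576),interpolation=3))
for n,z in[('stand_free_saddle',.17),('stand_first_saddle',.17),('loaded_carrier_grip',.21),('loaded_carrier_seat',.17),('glue_bottle',0),('tube_offcut',0)]:
    for r in spot_point(p,n)[:2]: print(n,r['position'],r['confidence'],atz(p,r['position'],z,T))
q=cv2.projectPoints
print('free');lines(p,T,.17,(270,200,360,384),.02)
print('first');lines(p,T,.176,(20,160,190,300),.03)
E
```

```text
[-26.7989   4.9755  45.8105  97.6979  -3.6762  78.8462 109.8085] [ 0.5001 -0.1998  0.4206] [ 179.963     0.0189 -179.8067]
stand_free_saddle [301.6, 240.6] 0.9 [ 0.614  -0.1404  0.17  ]
stand_first_saddle [115.3, 188.9] 0.94 [ 0.5437 -0.3738  0.17  ]
loaded_carrier_grip [103.4, 199.0] 0.9 [ 0.5422 -0.3704  0.21  ]
loaded_carrier_grip [115.1, 189.8] 0.35 [ 0.5313 -0.3556  0.21  ]
loaded_carrier_seat [116.5, 187.5] 0.97 [ 0.5419 -0.372   0.17  ]
glue_bottle [365.0, 233.3] 0.85 [0.688  0.0053 0.    ]
tube_offcut [230.4, 231.4] 0.71 [ 0.6842 -0.2473  0.    ]
free
[289. 257. 285. 297.] [ 0.6382 -0.1562] [ 0.7015 -0.1592] 177.3 0.063
[304. 301. 306. 288.] [ 0.7076 -0.1322] [ 0.6868 -0.1306] 175.4 0.021
[287. 300. 303. 301.] [ 0.706  -0.1565] [ 0.7076 -0.1336] 86.0 0.023
[293. 232. 289. 256.] [ 0.602  -0.1525] [ 0.6367 -0.1562] 174.1 0.035
[311. 254. 315. 231.] [ 0.6344 -0.1272] [ 0.6007 -0.1243] 175.1 0.034
[316. 353. 351. 353.] [ 0.803  -0.1099] [ 0.8029 -0.0572] 90.1 0.053
[274. 352. 299. 349.] [ 0.7996 -0.1723] [ 0.7936 -0.1352] 99.1 0.038
[306. 287. 309. 265.] [ 0.6853 -0.1311] [ 0.651
[... 2700 characters left out ...]
0.053
[ 63. 185.  96. 168.] [ 0.5373 -0.4354] [ 0.5156 -0.3913] 116.3 0.049
[172. 171. 142. 177.] [ 0.5193 -0.2994] [ 0.5267 -0.3366] 101.2 0.038
[100. 297. 113. 280.] [ 0.6999 -0.4153] [ 0.6713 -0.3928] 141.8 0.036
[151. 173. 177. 164.] [ 0.5214 -0.3257] [ 0.5102 -0.293 ] 108.9 0.035
[162. 249. 165. 279.] [ 0.6241 -0.3212] [ 0.6694 -0.3222] 178.7 0.045
[ 29. 209.  30. 187.] [ 0.5692 -0.4861] [ 0.5393 -0.4782] 165.2 0.031
[ 58. 206.  83. 202.] [ 0.5647 -0.447 ] [ 0.5594 -0.4139] 99.1 0.034
[176. 257. 181. 277.] [ 0.6355 -0.3044] [ 0.6654 -0.3   ] 8.4 0.03
[ 62. 229.  34. 224.] [ 0.5962 -0.4481] [ 0.5895 -0.4831] 79.1 0.036
[ 82. 287.  95. 270.] [ 0.6835 -0.4369] [ 0.6554 -0.4149] 141.9 0.036
```

View pics/w2.png

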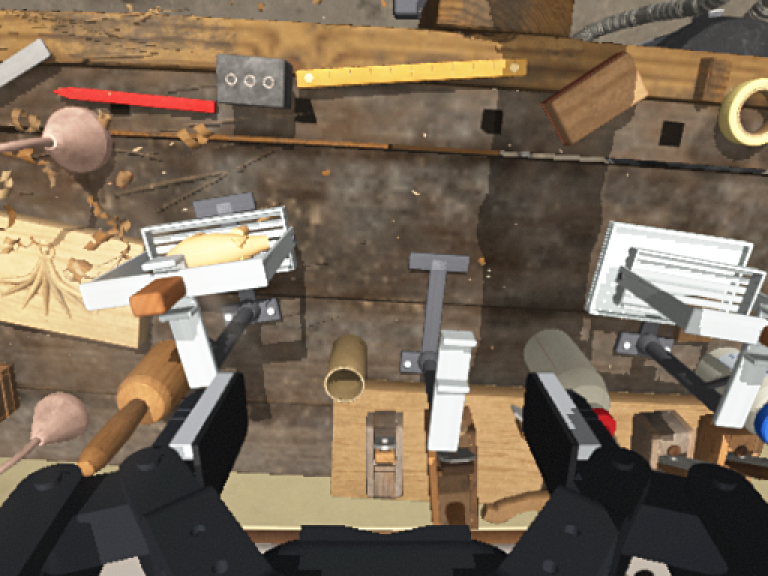

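```bash
python3 - <<'E'
from h import *
for r in plan([.584,.134,.29],171.2,10): print(r)
E
```

```text
[-0.0085, 0.0332, 0.013, 0.0, -0.0, 0.9]
[-0.0079, 0.0333, 0.013, 0.0, -0.0, 0.9]
[-0.0074, 0.0334, 0.013, 0.0, -0.0, 0.9]
[-0.0069, 0.0335, 0.013, 0.0, -0.0, 0.9]
[-0.0064, 0.0336, 0.013, 0.0, -0.0, 0.9]
[-0.0058, 0.0337, 0.013, 0.0, -0.0, 0.9]
[-0.0053, 0.0338, 0.013, 0.0, -0.0, 0.9]
[-0.0048, 0.0339, 0.013, 0.0, -0.0, 0.9]
[-0.0042, 0.034, 0.013, 0.0, -0.0, 0.9]
[-0.0037, 0.034, 0.013, 0.0, -0.0, 0.9]
```

Call:
{"method": "servo_tool", "body": {"series": [[-0.0085, 0.033, 0.013, 0, 0, 0.9], [-0.008, 0.0335, 0.013, 0, 0, 0.9], [-0.0075, 0.0335, 0.013, 0, 0, 0.9], [-0.007, 0.0335, 0.013, 0, 0, 0.9], [-0.0065, 0.0335, 0.013, 0, 0, 0.9], [-0.006, 0.0335, 0.013, 0, 0, 0.9], [-0.0055, 0.034, 0.013, 0, 0, 0.9], [-0.005, 0.034, 0.013, 0, 0, 0.9], [-0.0045, 0.034, 0.013, 0, 0, 0.9], [-0.004, 0.034, 0.013, 0, 0, 0.9]]}}

```text
time: 5.48
ee_pos: [0.5857, 0.1352, 0.2895]
tool_rot: [180.0, -0.0, 171.1]
contact_force: [0.6, -0.4, 0.6]
opening: 0.0851
grip_force: 0.0
```

```bash
python3 - <<'E'
from h import *
np.set_printoptions(precision=4,suppress=True)
s=get_state();print(s['ee_pos'],s['tool_rot'])
p=get_image('wrist');T=wristT(p,s)
for n,z in[('empty_carrier_grip',.21),('empty_carrier_seat',.17)]:
    for r in spot_point(p,n)[:1]: print(n,r['position'],r['confidence'],atz(p,r['position'],z,T))
for r in plan([.584,.134,.208],171.2,10)[::9]: print(r)
E
```

```text
[0.5857 0.1352 0.2895] [179.9664  -0.0286 171.0991]
empty_carrier_grip [255.4, 205.9] 0.75 [0.5835 0.1348 0.21  ]
empty_carrier_seat [255.2, 190.5] 0.73 [0.5859 0.1341 0.17  ]
[0.0001, -0.0003, 0.008, -0.01, -0.01, 0.02]
[0.0001, -0.0003, 0.008, -0.01, -0.01, 0.02]
```

Call:
{"method": "servo_tool", "body": {"series": [[0, 0, 0.0095, 0, 0, 0], [0, 0, 0.0095, 0, 0, 0], [0, 0, 0.0095, 0, 0, 0], [0, 0, 0.0095, 0, 0, 0], [0, 0, 0.0095, 0, 0, 0], [0, 0, 0.0095, 0, 0, 0], [0, 0, 0.009, 0, 0, 0], [0, 0, 0.008, 0, 0, 0], [0, 0, 0.005, 0, 0, 0], [0, 0, 0.0025, 0, 0, 0]]}}

```text
time: 6.47
ee_pos: [0.586, 0.1318, 0.2079]
tool_rot: [-180.0, -0.0, 171.0]
contact_force: [-0.1, -0.2, 0.2]
opening: 0.0854
grip_force: 0.0
```

Call:
{"method": "servo_tool", "body": {"series": [[0, 0, 0, 0, 0, 0], [0, 0, 0, 0, 0, 0], [0, 0, 0, 0, 0, 0], [0, 0, 0, 0, 0, 0], [0, 0, 0, 0, 0, 0], [0, 0, 0, 0, 0, 0], [0, 0, 0, 0, 0, 0], [0, 0, 0, 0, 0, 0], [0, 0, 0, 0, 0, 0], [0, 0, 0, 0, 0, 0]], "hand": 0}}

```text
time: 7.3
ee_pos: [0.5865, 0.1322, 0.2094]
tool_rot: [180.0, 0.0, 171.0]
contact_force: [-1.8, 0.4, 5.4]
opening: 0.025
grip_force: 59.5
```

Call:
{"method": "servo_tool", "body": {"series": [[0, 0, -0.002, 0, 0, 0], [0, 0, -0.004, 0, 0, 0], [0, 0, -0.006, 0, 0, 0], [0, 0, -0.006, 0, 0, 0], [0, 0, -0.006, 0, 0, 0], [0, 0, -0.004, 0, 0, 0], [0, 0, -0.002, 0, 0, 0], [0.003, 0, 0, 0, 0, 0], [0.006, 0, 0, 0, 0, 0], [0.008, 0, 0, 0, 0, 0]]}}

```text
time: 8.13
ee_pos: [0.5688, 0.1344, 0.2384]
tool_rot: [-180.0, -0.0, 171.0]
contact_force: [-0.0, 0.2, -3.7]
opening: 0.0249
grip_force: 59.0
```

Call:
{"method": "servo_tool", "body": {"series": [[0.01, 0, 0, 0, 0, 0], [0.01, 0, 0, 0, 0, 0], [0.01, 0, 0, 0, 0, 0], [0.01, 0, 0, 0, 0, 0], [0.01, 0, 0, 0, 0, 0], [0.01, 0, 0, 0, 0, 0], [0.006, 0, 0, 0, 0, 0], [0.003, 0, 0, 0, 0, 0], [0, 0, 0, 0, 0, 0], [0, 0, 0, 0, 0, 0]]}}

```text
time: 8.97
ee_pos: [0.5015, 0.1454, 0.239]
tool_rot: [180.0, 0.0, 171.0]
contact_force: [0.3, 0.7, -3.9]
opening: 0.0255
grip_force: 59.1
```

```bash
python3 - <<'E'
from h import *
np.set_printoptions(precision=4,suppress=True)
s=get_state();print(s['ee_pos'],s['tool_rot'],s['joint_positions'])
p=get_image('wrist');T=wristT(p,s)
cv2.imwrite('pics/w3.png',p['frame'])
for n,z in[('empty_carrier_grip',.24),('empty_carrier_seat',.20)]:
    for r in spot_point(p,n)[:1]: print(n,r['position'],r['confidence'],atz(p,r['position'],z,T)-s['ee_pos'])
print('pan arm');lines(p,T,.17,(200,200,320,384),.02)
for r in plan([.53,-.134,s['ee_pos'][2]],176,16)[::15]: print(r)
E
```

```text
[0.5015 0.1454 0.239 ] [179.9869   0.0226 171.0239] [-51.8684  11.5636  32.9821 113.5978  -7.4889  56.862   65.7108]
empty_carrier_grip [253.1, 273.1] 0.84 [-0.0021 -0.0013  0.001 ]
pan arm
[236. 228. 277. 228.] [0.5086 0.1302] [0.5128 0.1572] 81.1 0.027
[280. 342. 280. 313.] [0.6079 0.1467] [0.5813 0.1504] 172.1 0.027
[220. 269. 226. 237.] [0.5375 0.1142] [0.514  0.1229] 159.7 0.025
[286. 237. 293. 276.] [0.5203 0.1623] [0.5512 0.1636] 2.4 0.031
[213. 246. 206. 275.] [0.5197 0.1126] [0.5407 0.1031] 155.6 0.023
[294. 348. 293. 316.] [0.6158 0.1566] [0.5851 0.1595] 174.6 0.031
[307. 275. 299. 247.] [0.5518 0.173 ] [0.529  0.1703] 6.8 0.023
[219. 324. 218. 348.] [0.5843 0.1037] [0.6066 0.099 ] 168.2 0.023
[220. 287. 219. 321.] [0.5521 0.1111] [0.581  0.1048] 167.6 0.03
[243. 309. 245. 342.] [0.5736 0.1238] [0.6037 0.1205] 173.7 0.03
[228. 254. 228. 302.] [0.5273 0.1215] [0.5656 0.1145] 169.5 0.039
[284. 304. 285. 274.] [0.5741 0.154 ] [0.549  0.1579] 171.4 0.025
[286. 273. 281. 239.] [0.5483 0.1585] [0.5215 0.1587] 179.7 0.027
[246. 344. 278. 343.] [0.6057 0.1204] [0.609  0.1449] 82.4 0.025
[222. 321. 224. 296.] [0.5814 0.1071] [0.5598 0.1128] 165.1 0.022
[288. 284. 289. 321.] [0.5576 0.1592] [0.5891 0.1559] 174.1 0.032
[222. 216. 292. 216.] [0.4987 0.1229] [0.5059 0.168 ] 80.9 0.046
[236. 303. 279. 303.] [0.5673 0.1196] [0.5722 0.1508] 81.0 0.032
[292. 312. 293. 287.] [0.5816 0.159 ] [0.5602 0.162 ] 171.9 0.022
[277. 270. 236. 270.] [0.5448 0.1528] [0.5401 0.1245] 80.5 0.029
[296. 353. 296. 377.] [0.6209 0.1574] [0.6455 0.1542] 172.5 0.025
[217. 379. 216. 349.] [0.6382 0.0915] [0.6075 0.097 ] 169.8 0.031
[216. 347. 216. 313.] [0.605  0.0972] [0.5739 0.1035] 168.5 0.032
[-0.0045, -0.017, -0.0, -0.0, 0.0, -0.31]
[-0.0031, -0.0173, -0.0, -0.0, 0.0, -0.31]
```

View pics/w3.png

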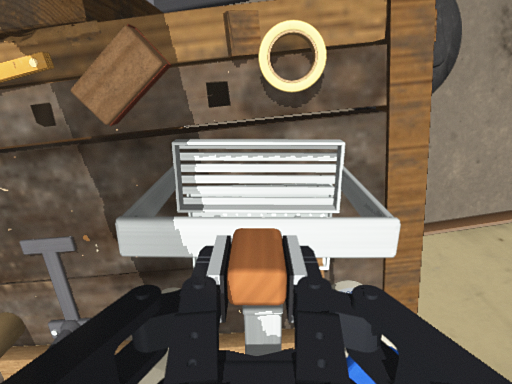

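Call:
{"method": "servo_tool", "body": {"series": [[-0.001, -0.004, 0, 0, 0, -0.07], [-0.002, -0.008, 0, 0, 0, -0.15], [-0.0027, -0.012, 0, 0, 0, -0.22], [-0.0036, -0.0161, 0, 0, 0, -0.29], [-0.0036, -0.0161, 0, 0, 0, -0.29], [-0.0036, -0.0161, 0, 0, 0, -0.29], [-0.0036, -0.0161, 0, 0, 0, -0.29], [-0.0036, -0.0161, 0, 0, 0, -0.29], [-0.0036, -0.0161, 0, 0, 0, -0.29], [-0.0036, -0.0161, 0, 0, 0, -0.29]]}}

```text
time: 9.95
ee_pos: [0.5131, 0.0039, 0.2388]
tool_rot: [-180.0, 0.0, 173.5]
contact_force: [0.7, 0.9, -3.2]
opening: 0.0247
grip_force: 59.1
```

Call:
{"method": "servo_tool", "body": {"series": [[-0.0036, -0.0161, 0, 0, 0, -0.29], [-0.0036, -0.0161, 0, 0, 0, -0.29], [-0.0036, -0.0161, 0, 0, 0, -0.29], [-0.0036, -0.0161, 0, 0, 0, -0.29], [-0.0036, -0.0161, 0, 0, 0, -0.29], [-0.0036, -0.0161, 0, 0, 0, -0.29], [-0.0036, -0.0161, 0, 0, 0, -0.29], [-0.0027, -0.012, 0, 0, 0, -0.22], [-0.002, -0.008, 0, 0, 0, -0.15], [-0.001, -0.004, 0, 0, 0, -0.07]]}}

```text
time: 10.78
ee_pos: [0.5308, -0.1351, 0.2388]
tool_rot: [-180.0, -0.0, 175.9]
contact_force: [0.0, 0.4, -2.7]
opening: 0.0249
grip_force: 59.2
```

```bash
python3 - <<'E'
from h import *
np.set_printoptions(precision=4,suppress=True)
s=get_state();print(s['ee_pos'],s['tool_rot'],s['joint_positions'])
for r in plan([.612,-.140,s['ee_pos'][2]],176,10)[::9]: print(r)
p=get_image('wrist');T=wristT(p,s);P={n:get_image(n) for n in('scene','top')}
for n in('stand_free_saddle',):
  for c in P:
    for r in spot_point(P[c],n)[:1]: print(c,r['position'],r['confidence'],atz(P[c],r['position'],.17))
q=P['top'];rs=[]
for c in P:
    for n,z in(('stand_pan_saddle',.17),):
        for r in spot_point(P[c],n)[:1]: print(n,c,r['position'],r['confidence'],atz(P[c],r['position'],z))
for r in spot_point(p,'stand_free_saddle')[:1]: print(r['position'],r['confidence'],atz(p,r['position'],.17,T))
a=p['frame'];cv2.imwrite('pics/w4.png',np.hstack([a[130:384,100:412],cv2.resize(q['frame'][130:200,110:180],(254,254))]))
E
```

```text
[ 0.5308 -0.1351  0.2388] [-179.9704   -0.0037  175.8587] [-25.9925  15.514   40.2807 110.8104 -11.7591  57.7824 105.4341]
[-0.0081, 0.0001, -0.0, -0.0, -0.0, -0.01]
[-0.0081, 0.0001, -0.0, -0.0, -0.0, -0.01]
scene [269.1, 172.2] 0.7 [ 0.6171 -0.1319  0.17  ]
stand_pan_saddle scene [210.3, 144.3] 0.68 [0.5919 0.137  0.17  ]
stand_pan_saddle top [148.4, 173.9] 0.85 [0.5837 0.1399 0.17  ]
[260.3, 314.7] 0.84 [ 0.61  -0.138  0.17 ]
```

View pics/w4.png

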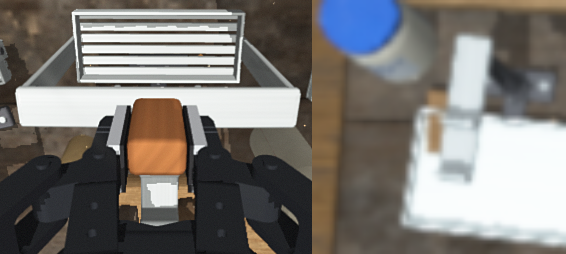

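Call:
{"method": "servo_tool", "body": {"series": [[-0.004, 0, 0, 0, 0, 0], [-0.008, 0, 0, 0, 0, 0], [-0.01, 0, 0, 0, 0, 0], [-0.011, 0, 0, 0, 0, 0], [-0.011, 0, 0, 0, 0, 0], [-0.011, 0, 0, 0, 0, 0], [-0.011, 0, 0, 0, 0, 0], [-0.008, 0, 0, 0, 0, 0], [-0.005, 0, 0, 0, 0, 0], [-0.003, 0, 0, 0, 0, 0]]}}

```text
time: 12.02
ee_pos: [0.6134, -0.1392, 0.2386]
tool_rot: [-180.0, -0.0, 176.0]
contact_force: [-0.6, 0.5, -3.4]
opening: 0.0248
grip_force: 59.2
```

```bash
python3 - <<'E'
from h import *
np.set_printoptions(precision=4,suppress=True)
s=get_state();print(s['ee_pos'],s['tool_rot'],s['contact_force'])
p=get_image('wrist');T=wristT(p,s)
lines(p,T,.176+.0294,(110,190,400,240),.05)
print('arm');lines(p,T,.17,(220,240,300,384),.02)
a=p['frame'];cv2.imwrite('pics/w5.png',cv2.resize(a[180:384,100:412],None,fx=2,fy=2))
E
```

```text
[ 0.6134 -0.1392  0.2386] [-179.976    -0.0215  175.9511] [-0.6328  0.4748 -3.4493]
[396. 218. 117. 217.] [ 0.6052 -0.0637] [ 0.5941 -0.2129] 85.7 0.15
arm
[275. 331. 275. 304.] [ 0.7078 -0.1319] [ 0.6841 -0.1306] 177.0 0.024
[237. 304. 241. 351.] [ 0.6821 -0.1582] [ 0.7252 -0.1594] 178.4 0.043
[254. 356. 293. 349.] [ 0.7313 -0.1494] [ 0.7262 -0.1192] 99.6 0.031
[285. 312. 285. 274.] [ 0.6912 -0.1241] [ 0.6594 -0.1228] 177.6 0.032
[227. 261. 228. 298.] [ 0.6457 -0.1615] [ 0.6764 -0.1641] 175.2 0.031
[237. 349. 232. 303.] [ 0.7239 -0.1619] [ 0.6808 -0.1619] 0.1 0.043
[273. 305. 239. 305.] [ 0.6846 -0.1322] [ 0.6825 -0.1565] 85.3 0.024
[243. 301. 281. 303.] [ 0.6797 -0.1536] [ 0.6829 -0.1267] 83.3 0.027
[224. 312. 224. 288.] [ 0.6881 -0.1683] [ 0.6677 -0.1663] 174.7 0.021
[289. 287. 288. 311.] [ 0.6699 -0.1204] [ 0.6903 -0.1214] 177.2 0.02
[277. 270. 236. 270.] [ 0.6555 -0.1281] [ 0.6534 -0.1565] 85.8 0.029
[296. 351. 296. 371.] [ 0.7283 -0.1168] [ 0.7488 -0.1177] 177.6 0.021
[226. 361. 224. 382.] [ 0.7345 -0.1719] [ 0.7568 -0.176 ] 169.5 0.023
```

View pics/w5.png

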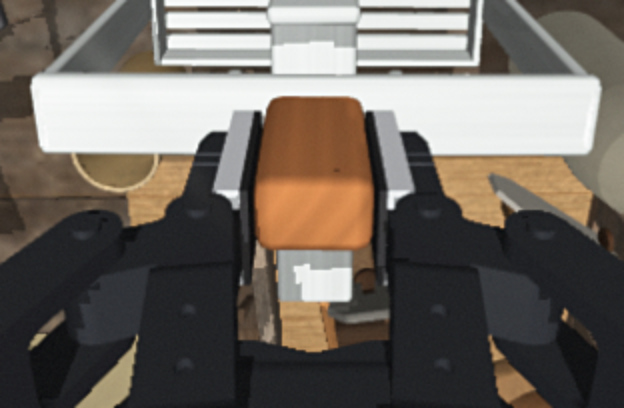

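Call:
{"method": "servo_tool", "body": {"series": [[0, 0, 0.003, 0, 0, 0], [0, 0, 0.004, 0, 0, 0], [0, 0, 0.004, 0, 0, 0], [0, 0, 0.004, 0, 0, 0], [0, 0, 0.004, 0, 0, 0], [0, 0, 0.003, 0, 0, 0], [0, 0, 0.002, 0, 0, 0], [0, 0, 0.002, 0, 0, 0], [0, 0, 0.0015, 0, 0, 0], [0, 0, 0.001, 0, 0, 0]]}}

```text
time: 12.9
ee_pos: [0.6128, -0.1391, 0.2102]
tool_rot: [-180.0, -0.0, 176.0]
contact_force: [0.2, -0.6, -2.8]
opening: 0.0248
grip_force: 59.3
```

Call:
{"method": "servo_tool", "body": {"series": [[0, 0, 0.001, 0, 0, 0], [0, 0, 0, 0, 0, 0], [0, 0, 0, 0, 0, 0], [0, 0, 0, 0, 0, 0], [0, 0, 0, 0, 0, 0], [0, 0, 0, 0, 0, 0], [0, 0, 0, 0, 0, 0], [0, 0, 0, 0, 0, 0], [0, 0, 0, 0, 0, 0], [0, 0, 0, 0, 0, 0]]}}

```text
time: 13.73
ee_pos: [0.6129, -0.1391, 0.2095]
tool_rot: [-180.0, 0.0, 176.0]
contact_force: [-0.2, 0.8, 1.0]
opening: 0.0254
grip_force: 59.7
```

Call:
{"method": "servo_tool", "body": {"series": [[0, 0, 0, 0, 0, 0], [0, 0, 0, 0, 0, 0], [0, 0, 0, 0, 0, 0], [0, 0, 0, 0, 0, 0], [0, 0, 0, 0, 0, 0], [0, 0, 0, 0, 0, 0], [0, 0, 0, 0, 0, 0], [0, 0, 0, 0, 0, 0], [0, 0, 0, 0, 0, 0], [0, 0, 0, 0, 0, 0]], "hand": 1}}

```text
time: 14.57
ee_pos: [0.6128, -0.1391, 0.2093]
tool_rot: [-180.0, -0.0, 176.0]
contact_force: [-0.4, -0.3, -0.3]
opening: 0.0851
grip_force: 0.0
```

Call:
{"method": "servo_tool", "body": {"series": [[0, 0, -0.004, 0, 0, 0], [0, 0, -0.007, 0, 0, 0], [0, 0, -0.01, 0, 0, 0], [0, 0, -0.012, 0, 0, 0], [0, 0, -0.012, 0, 0, 0], [0, 0, -0.012, 0, 0, 0], [0, 0, -0.012, 0, 0, 0], [0, 0, -0.01, 0, 0, 0], [0, 0, -0.006, 0, 0, 0], [0, 0, -0.003, 0, 0, 0]]}}

```text
time: 15.4
ee_pos: [0.613, -0.1391, 0.2985]
tool_rot: [180.0, 0.1, 176.0]
contact_force: [-0.3, -0.3, -0.2]
opening: 0.0856
grip_force: 0.0
```

```bash
python3 - <<'E'
from h import *
np.set_printoptions(precision=4,suppress=True)
s=get_state();print(s['ee_pos'],s['tool_rot'],s['contact_force'])
p=get_image('wrist');T=wristT(p,s)
lines(p,T,.176,(110,150,400,260),.04)
for n,z in[('empty_carrier_grip',.21),('empty_carrier_seat',.17)]:
    for r in spot_point(p,n)[:1]: print(n,r['position'],r['confidence'],atz(p,r['position'],z,T))
for r in plan([.5425,-.373,.29],188.2,10)[::3]: print(r)
E
```

```text
[ 0.613  -0.1391  0.2985] [179.9931   0.0675 175.96  ] [-0.323  -0.3135 -0.2093]
[314. 154. 198. 154.] [ 0.588  -0.0918] [ 0.5814 -0.1825] 85.8 0.091
[274. 200. 349. 200.] [ 0.6242 -0.1251] [ 0.6286 -0.0636] 85.9 0.062
[197. 151. 317. 151.] [ 0.5792 -0.1832] [ 0.5858 -0.0898] 85.9 0.094
[164. 200. 239. 200.] [ 0.6177 -0.2152] [ 0.6222 -0.1537] 85.8 0.062
[349. 173. 162. 173.] [ 0.6049 -0.0641] [ 0.5942 -0.2134] 85.9 0.15
[362. 232. 273. 235.] [ 0.6584 -0.0524] [ 0.6557 -0.1279] 87.9 0.076
[238. 235. 191. 233.] [ 0.6536 -0.1575] [ 0.6491 -0.1976] 83.6 0.04
empty_carrier_grip [255.7, 198.5] 0.74 [ 0.609  -0.1393  0.21  ]
empty_carrier_seat [258.2, 182.4] 0.58 [ 0.6098 -0.1374  0.17  ]
[0.0053, -0.0238, 0.0007, 0.0, -0.0, -1.22]
[0.0069, -0.0234, 0.0007, 0.0, -0.0, -1.22]
[0.0084, -0.023, 0.0007, 0.0, -0.0, -1.22]
[0.0098, -0.0224, 0.0007, 0.0, -0.0, -1.22]
```

Call:
{"method": "servo_tool", "body": {"series": [[0.0055, -0.024, 0.0007, 0, 0, -1.22], [0.006, -0.0235, 0.0007, 0, 0, -1.22], [0.0065, -0.0235, 0.0007, 0, 0, -1.22], [0.007, -0.0235, 0.0007, 0, 0, -1.22], [0.0075, -0.023, 0.0007, 0, 0, -1.22], [0.008, -0.023, 0.0007, 0, 0, -1.22], [0.0085, -0.023, 0.0007, 0, 0, -1.22], [0.009, -0.023, 0.0007, 0, 0, -1.22], [0.0095, -0.0225, 0.0007, 0, 0, -1.22], [0.01, -0.0225, 0.0007, 0, 0, -1.22]]}}

```text
time: 16.38
ee_pos: [0.5403, -0.3738, 0.2894]
tool_rot: [180.0, -0.1, -171.8]
contact_force: [0.4, 0.0, 0.3]
opening: 0.0855
grip_force: 0.0
```

```bash
python3 - <<'E'
from h import *
np.set_printoptions(precision=4,suppress=True)
s=get_state();print(s['ee_pos'],s['tool_rot'],s['joint_positions'])
p=get_image('wrist');T=wristT(p,s)
lines(p,T,.176,(110,150,400,260),.04)
for n,z in[('loaded_carrier_grip',.21),('loaded_carrier_seat',.17)]:
    for r in spot_point(p,n)[:1]: print(n,r['position'],r['confidence'],atz(p,r['position'],z,T))
for r in plan([.5425,-.373,.209],188.2,10)[::9]: print(r)
E
```

```text
[ 0.5403 -0.3738  0.2894] [ 179.9622   -0.0647 -171.7827] [  0.6495  24.6326  39.2554  93.3804 -16.5052  67.9972 141.8271]
[277. 209. 328. 209.] [ 0.5515 -0.3551] [ 0.5461 -0.3146] 97.6 0.041
[153. 209. 236. 209.] [ 0.5658 -0.4528] [ 0.5566 -0.3875] 98.0 0.066
[353. 180. 271. 180.] [ 0.5197 -0.3004] [ 0.5285 -0.3638] 97.9 0.064
[222. 182. 157. 181.] [ 0.5353 -0.4009] [ 0.5418 -0.4509] 97.4 0.05
loaded_carrier_grip [256.2, 151.1] 0.69 [ 0.5007 -0.379   0.21  ]
loaded_carrier_seat [257.0, 191.9] 0.64 [ 0.5417 -0.3725  0.17  ]
[-0.0003, 0.0001, 0.0081, -0.0, -0.01, -0.02]
[-0.0003, 0.0001, 0.0081, -0.0, -0.01, -0.02]
```

Call:
{"method": "servo_tool", "body": {"series": [[-0.001, 0, 0.0095, 0, 0, 0], [-0.001, 0, 0.0095, 0, 0, 0], [0, 0, 0.0095, 0, 0, 0], [0, 0, 0.0095, 0, 0, 0], [0, 0, 0.0095, 0, 0, 0], [0, 0, 0.0095, 0, 0, 0], [0, 0, 0.009, 0, 0, 0], [0, 0, 0.008, 0, 0, 0], [0, 0, 0.0045, 0, 0, 0], [0, 0, 0.002, 0, 0, 0]]}}

```text
time: 17.37
ee_pos: [0.5428, -0.3725, 0.2089]
tool_rot: [180.0, -0.0, -171.9]
contact_force: [-0.9, 0.2, 0.1]
opening: 0.0854
grip_force: 0.0
```

Call:
{"method": "servo_tool", "body": {"series": [[0, 0, 0, 0, 0, 0], [0, 0, 0, 0, 0, 0], [0, 0, 0, 0, 0, 0], [0, 0, 0, 0, 0, 0], [0, 0, 0, 0, 0, 0], [0, 0, 0, 0, 0, 0], [0, 0, 0, 0, 0, 0], [0, 0, 0, 0, 0, 0], [0, 0, 0, 0, 0, 0], [0, 0, 0, 0, 0, 0]], "hand": 0}}

```text
time: 18.2
ee_pos: [0.5432, -0.3729, 0.2104]
tool_rot: [-180.0, 0.0, -171.9]
contact_force: [-0.5, -0.3, 6.3]
opening: 0.0249
grip_force: 59.5
```

Call:
{"method": "servo_tool", "body": {"series": [[0, 0, -0.002, 0, 0, 0], [0, 0, -0.003, 0, 0, 0], [0, 0, -0.004, 0, 0, 0], [0, 0, -0.005, 0, 0, 0], [0, 0, -0.005, 0, 0, 0], [0, 0, -0.004, 0, 0, 0], [0, 0, -0.003, 0, 0, 0], [0, 0, -0.002, 0, 0, 0], [0, 0, -0.001, 0, 0, 0], [0, 0, 0, 0, 0, 0]]}}

```text
time: 19.03
ee_pos: [0.543, -0.3726, 0.239]
tool_rot: [-180.0, 0.0, -171.8]
contact_force: [-0.5, -0.5, -3.4]
opening: 0.0247
grip_force: 59.2
```

Call:
{"method": "servo_tool", "body": {"series": [[0.002, 0, 0, 0, 0, 0], [0.004, 0, 0, 0, 0, 0], [0.007, 0, 0, 0, 0, 0], [0.009, 0, 0, 0, 0, 0], [0.011, 0, 0, 0, 0, 0], [0.012, 0, 0, 0, 0, 0], [0.012, 0, 0, 0, 0, 0], [0.01, 0, 0, 0, 0, 0], [0.007, 0, 0, 0, 0, 0], [0.004, 0, 0, 0, 0, 0]]}}

```text
time: 19.87
ee_pos: [0.4645, -0.384, 0.2391]
tool_rot: [180.0, 0.0, -171.9]
contact_force: [-0.4, 0.7, -3.4]
opening: 0.025
grip_force: 59.2
```

```bash
python3 - <<'E'
from h import *
np.set_printoptions(precision=4,suppress=True)
s=get_state();print(s['ee_pos'],s['tool_rot'],s['joint_positions'])
P={n:get_image(n) for n in('scene','top')}
for c in P:
    for n,z in(('stand_pan_saddle',.17),):
        for r in spot_point(P[c],n)[:1]: print(n,c,r['position'],r['confidence'],atz(P[c],r['position'],z))
g=np.array([.4900,.149,s['ee_pos'][2]+.004])
for r in plan(g,171.4,30): print(r)
E
```

```text
[ 0.4645 -0.384   0.2391] [ 179.9985    0.0183 -171.9025] [  2.6545  21.6559  39.7465 103.9035 -15.8157  60.0734 146.4932]
stand_pan_saddle scene [213.5, 143.1] 0.57 [0.6051 0.133  0.17  ]
stand_pan_saddle top [147.1, 169.6] 0.92 [0.5966 0.1438 0.17  ]
[-0.0033, 0.0175, -0.0001, -0.0, 0.0, 0.56]
[-0.0031, 0.0175, -0.0001, -0.0, 0.0, 0.56]
[-0.003, 0.0175, -0.0001, -0.0, 0.0, 0.56]
[-0.0028, 0.0175, -0.0001, -0.0, 0.0, 0.56]
[-0.0026, 0.0176, -0.0001, -0.0, 0.0, 0.56]
[-0.0025, 0.0176, -0.0001, -0.0, 0.0, 0.56]
[-0.0023, 0.0176, -0.0001, -0.0, 0.0, 0.56]
[-0.0021, 0.0176, -0.0001, -0.0, 0.0, 0.56]
[-0.0019, 0.0177, -0.0001, -0.0, 0.0, 0.56]
[-0.0018, 0.0177, -0.0001, -0.0, 0.0, 0.56]
[-0.0016, 0.0177, -0.0001, -0.0, 0.0, 0.56]
[-0.0014, 0.0177, -0.0001, -0.0, 0.0, 0.56]
[-0.0012, 0.0177, -0.0001, -0.0, 0.0, 0.56]
[-0.0011, 0.0177, -0.0001, -0.0, 0.0, 0.56]
[-0.0009, 0.0177, -0.0001, -0.0, 0.0, 0.56]
[-0.0007, 0.0178, -0.0001, -0.0, 0.0, 0.56]
[-0.0006, 0.0178, -0.0001, -0.0, 0.0, 0.56]
[-0.0004, 0.0178, -0.0001, -0.0, 0.0, 0.56]
[-0.0002, 0.0178, -0.0001, -0.0, 0.0, 0.56]
[-0.0, 0.0178, -0.0001, -0.0, 0.0, 0.56]
[0.0001, 0.0178, -0.0001, -0.0, 0.0, 0.56]
[0.0003, 0.0178, -0.0001, -0.0, 0.0, 0.56]
[0.0005, 0.0178, -0.0001, -0.0, 0.0, 0.56]
[0.0007, 0.0178, -0.0001, -0.0, 0.0, 0.56]
[0.0008, 0.0177, -0.0001, -0.0, 0.0, 0.56]
[0.001, 0.0177, -0.0001, -0.0, 0.0, 0.56]
[0.0012, 0.0177, -0.0001, -0.0, 0.0, 0.56]
[0.0014, 0.0177, -0.0001, -0.0, 0.0, 0.56]
[0.0015, 0.0177, -0.0001, -0.0, 0.0, 0.56]
[0.0017, 0.0177, -0.0001, -0.0, 0.0, 0.56]
```

Call:
{"method": "servo_tool", "body": {"series": [[-0.0004, 0.0023, 0, 0, 0, 0.07], [-0.0009, 0.0046, 0, 0, 0, 0.15], [-0.0013, 0.007, 0, 0, 0, 0.22], [-0.0017, 0.0093, 0, 0, 0, 0.29], [-0.002, 0.0116, 0, 0, 0, 0.36], [-0.0024, 0.014, 0, 0, 0, 0.44], [-0.0025, 0.0155, 0, 0, 0, 0.49], [-0.0023, 0.0155, 0, 0, 0, 0.49], [-0.0022, 0.0155, 0, 0, 0, 0.49], [-0.0021, 0.0155, 0, 0, 0, 0.49]]}}

```text
time: 20.9
ee_pos: [0.4707, -0.2698, 0.2388]
tool_rot: [180.0, 0.0, -175.3]
contact_force: [0.4, 0.7, -3.5]
opening: 0.0253
grip_force: 59.2
```

Call:
{"method": "servo_tool", "body": {"series": [[-0.002, 0.0155, 0, 0, 0, 0.49], [-0.0018, 0.0155, 0, 0, 0, 0.49], [-0.0017, 0.0155, 0, 0, 0, 0.49], [-0.0016, 0.0155, 0, 0, 0, 0.49], [-0.0015, 0.0155, 0, 0, 0, 0.49], [-0.0013, 0.0155, 0, 0, 0, 0.49], [-0.0012, 0.0155, 0, 0, 0, 0.49], [-0.001, 0.0155, 0, 0, 0, 0.49], [-0.0009, 0.0155, 0, 0, 0, 0.49], [-0.0008, 0.0155, 0, 0, 0, 0.49]]}}

```text
time: 21.73
ee_pos: [0.4776, -0.1144, 0.2388]
tool_rot: [180.0, 0.0, 179.8]
contact_force: [0.5, -0.2, -3.8]
opening: 0.0247
grip_force: 59.2
```

Call:
{"method": "servo_tool", "body": {"series": [[-0.0007, 0.0155, 0, 0, 0, 0.49], [-0.0005, 0.0155, 0, 0, 0, 0.49], [-0.0004, 0.0155, 0, 0, 0, 0.49], [-0.0003, 0.0155, 0, 0, 0, 0.49], [-0.0001, 0.0155, 0, 0, 0, 0.49], [0, 0.0155, 0, 0, 0, 0.49], [0.0001, 0.0155, 0, 0, 0, 0.49], [0.0003, 0.0155, 0, 0, 0, 0.49], [0.0004, 0.0155, 0, 0, 0, 0.49], [0.0005, 0.0155, 0, 0, 0, 0.49]]}}

```text
time: 22.57
ee_pos: [0.4846, 0.0403, 0.2389]
tool_rot: [180.0, 0.0, 174.9]
contact_force: [0.1, 0.7, -2.4]
opening: 0.0247
grip_force: 59.2
```

Call:
{"method": "servo_tool", "body": {"series": [[0.0006, 0.0155, 0, 0, 0, 0.49], [0.0007, 0.0155, 0, 0, 0, 0.49], [0.0009, 0.0155, 0, 0, 0, 0.49], [0.001, 0.0155, 0, 0, 0, 0.49], [0.001, 0.014, 0, 0, 0, 0.44], [0.0008, 0.0116, 0, 0, 0, 0.36], [0.0007, 0.0093, 0, 0, 0, 0.29], [0.0006, 0.007, 0, 0, 0, 0.22], [0.0004, 0.0046, 0, 0, 0, 0.15], [0.0002, 0.0023, 0, 0, 0, 0.07]]}}

```text
time: 23.4
ee_pos: [0.491, 0.1502, 0.2388]
tool_rot: [-180.0, -0.0, 171.4]
contact_force: [0.1, 0.7, -2.6]
opening: 0.025
grip_force: 59.2
```

```bash
python3 - <<'E'
from h import *
np.set_printoptions(precision=4,suppress=True)
s=get_state();print(s['ee_pos'],s['tool_rot'],s['joint_positions'])
p=get_image('wrist');T=wristT(p,s)
print('bar');lines(p,T,.2054,(100,190,420,270),.05)
print('arm');lines(p,T,.17,(225,290,300,350),.02)
for r in spot_point(p,'stand_pan_saddle')[:1]: print(r['position'],r['confidence'],atz(p,r['position'],.17,T))
q=get_image('top')
g=cv2.resize(q['frame'][140:190,120:180],(480,400),interpolation=cv2.INTER_CUBIC)
w=cv2.resize(p['frame'][130:384,100:412],(320,400))
cv2.imwrite('pics/w6.png',np.hstack([w,g]))
E
```

```text
[0.491  0.1502 0.2388] [-179.9941   -0.0037  171.3949] [-48.18    10.2108  27.2025 114.3665  -5.5624  56.6625  63.1114]
bar
[294. 220. 143. 218.] [0.4817 0.172 ] [0.4685 0.0921] 80.7 0.081
[393. 217. 296. 218.] [0.4882 0.2247] [0.481  0.1728] 82.1 0.052
arm
[274. 349. 277. 314.] [0.6038 0.1467] [0.5712 0.1529] 169.3 0.033
[239. 328. 239. 349.] [0.5796 0.1238] [0.5997 0.1202] 170.0 0.02
[288. 291. 290. 322.] [0.552  0.1634] [0.5795 0.1617] 176.4 0.028
[294. 348. 294. 324.] [0.6048 0.1618] [0.5823 0.1642] 173.8 0.023
[234. 302. 281. 303.] [0.556  0.1241] [0.5619 0.157 ] 79.9 0.033
[255.3, 336.4] 0.61 [0.5891 0.1343 0.17  ]
```

View pics/w6.png

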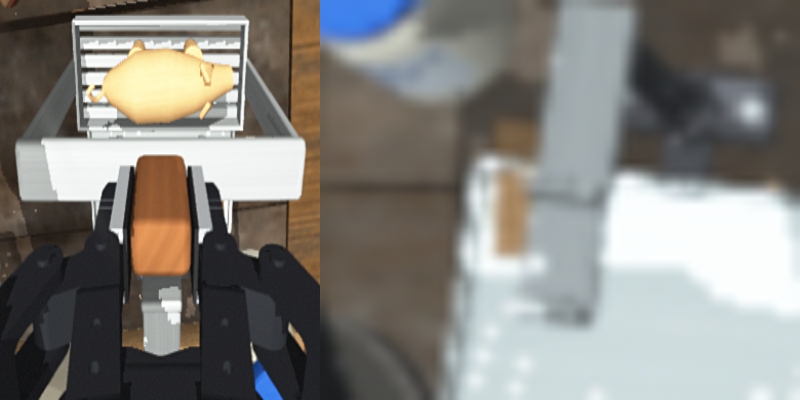

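```bash
python3 - <<'E'
from h import *
np.set_printoptions(precision=4,suppress=True)
q=get_image('top')
for z in(.17,.184):print(z,[atz(q,(u,v),z) for u,v in((150.3,180.2),(150.6,178),(152,164.1))])
# predicted pixel of saddle features for candidate centre
for c in((.580,.1365),(.585,.136),(.590,.1355)):
    a=np.radians(-8.6);x=np.array([np.cos(a),np.sin(a)])
    F=lambda d,z:list(np.array(c)+d*x)+[z]
    print(c,proj(q,[F(-.025,.162),F(-.025,.184),F(-.019,.184),F(.019,.17),F(.019,.184),F(.025,.184)]).round(1).tolist())
g=cv2.cvtColor(q['frame'],cv2.COLOR_BGR2GRAY)
print([int(x) for x in g[155:190,147:152].mean(1)], 'rows 155+')
s=get_state()
for r in plan([.586,.136,s['ee_pos'][2]],171.4,10)[::9]: print(r)
E
```

```text
0.17 [array([0.5649, 0.1342, 0.17  ]), array([0.5714, 0.1334, 0.17  ]), array([0.6128, 0.1296, 0.17  ])]
0.184 [array([0.563 , 0.1305, 0.184 ]), array([0.5695, 0.1297, 0.184 ]), array([0.6103, 0.126 , 0.184 ])]
(0.58, 0.1365) [[148.9, 183.8], [146.9, 182.9], [147.2, 180.9], [150.6, 168.8], [149.3, 168.0], [149.6, 166.0]]
(0.585, 0.136) [[149.1, 182.1], [147.1, 181.2], [147.4, 179.2], [150.8, 167.1], [149.5, 166.3], [149.8, 164.3]]
(0.59, 0.1355) [[149.3, 180.4], [147.3, 179.5], [147.6, 177.4], [151.0, 165.4], [149.7, 164.6], [150.0, 162.6]]
[152, 155, 157, 158, 161, 164, 165, 158, 154, 135, 149, 167, 171, 171, 171, 172, 180, 197, 198, 182, 173, 168, 162, 169, 157, 176, 205, 213, 214, 216, 218, 217, 215, 216, 216] rows 155+
[-0.0096, 0.0001, -0.0, -0.0, -0.0, -0.01]
[-0.0096, 0.0001, -0.0, -0.0, -0.0, -0.01]
```

Call:
{"method": "servo_tool", "body": {"series": [[-0.003, 0, 0, 0, 0, 0], [-0.006, 0, 0, 0, 0, 0], [-0.009, 0, 0, 0, 0, 0], [-0.012, 0, 0, 0, 0, 0], [-0.014, 0, 0, 0, 0, 0], [-0.0145, 0, 0, 0, 0, 0], [-0.014, 0, 0, 0, 0, 0], [-0.012, 0.0005, 0, 0, 0, 0], [-0.009, 0, 0, 0, 0, 0], [-0.006, 0, 0, 0, 0, 0]]}}

```text
time: 24.43
ee_pos: [0.5909, 0.1348, 0.2385]
tool_rot: [-180.0, 0.0, 171.3]
contact_force: [0.3, -0.1, -4.0]
opening: 0.025
grip_force: 59.2
```

```bash
python3 - <<'E'
from h import *
np.set_printoptions(precision=4,suppress=True)
s=get_state();print(s['ee_pos'],s['tool_rot'],s['contact_force'])
p=get_image('wrist');T=wristT(p,s)
lines(p,T,.2054,(100,190,420,240),.05)
print('tip .184');lines(p,T,.184,(215,140,300,215),.015)
print('arm');lines(p,T,.17,(225,296,300,384),.02)
E
```

```text
[0.5909 0.1348 0.2385] [-179.9645    0.0011  171.3411] [ 0.2585 -0.0608 -3.9939]
[393. 217. 268. 218.] [0.5882 0.2091] [0.5784 0.1428] 81.6 0.067
[263. 220. 117. 220.] [0.5793 0.14  ] [0.5674 0.0622] 81.3 0.079
tip .184
[236. 173. 277. 173.] [0.5573 0.1276] [0.5605 0.1512] 82.2 0.024
[251. 189. 279. 188.] [0.5682 0.1346] [0.5702 0.1514] 83.1 0.017
[280. 174. 280. 199.] [0.5618 0.1527] [0.5771 0.1509] 173.1 0.015
[279. 182. 247. 182.] [0.5661 0.1519] [0.5632 0.1332] 81.4 0.019
[263. 163. 236. 164.] [0.5535 0.1442] [0.5519 0.1285] 84.1 0.016
[293. 169. 264. 163.] [0.5596 0.1606] [0.5537 0.1447] 69.7 0.017
arm
[231. 351. 259. 356.] [0.6997 0.0979] [0.7085 0.119 ] 67.4 0.023
[260. 355. 293. 348.] [0.7073 0.1194] [0.7044 0.1454] 96.4 0.026
[226. 301. 230. 348.] [0.6535 0.1031] [0.6971 0.0981] 173.4 0.044
[277. 328. 278. 303.] [0.6835 0.1362] [0.6613 0.1397] 171.0 0.022
[277. 305. 229. 304.] [0.6623 0.1386] [0.6571 0.1047] 81.2 0.034
[295. 339. 292. 302.] [0.6962 0.1479] [0.6617 0.1496] 177.1 0.034
[267. 351. 260. 330.] [0.7041 0.1255] [0.6836 0.1232] 6.5 0.021
[242. 307. 243. 329.] [0.6606 0.1134] [0.6808 0.1106] 172.3 0.02
[233. 346. 262. 344.] [0.6953 0.1005] [0.6964 0.1226] 87.1 0.022
```

Call:
{"method": "servo_tool", "body": {"series": [[0.0005, 0.001, 0.003, 0, 0, 0], [0, 0.0005, 0.004, 0, 0, 0], [0, 0, 0.004, 0, 0, 0], [0, 0, 0.004, 0, 0, 0], [0, 0, 0.004, 0, 0, 0], [0, 0, 0.003, 0, 0, 0], [0, 0, 0.002, 0, 0, 0], [0, 0, 0.002, 0, 0, 0], [0, 0, 0.001, 0, 0, 0], [0, 0, 0.001, 0, 0, 0]]}}

```text
time: 25.32
ee_pos: [0.5894, 0.1368, 0.2107]
tool_rot: [-180.0, 0.0, 171.4]
contact_force: [-1.3, -0.2, -3.5]
opening: 0.025
grip_force: 59.2
```

Call:
{"method": "servo_tool", "body": {"series": [[0, 0, 0.001, 0, 0, 0], [0, 0, 0, 0, 0, 0], [0, 0, 0, 0, 0, 0], [0, 0, 0, 0, 0, 0], [0, 0, 0, 0, 0, 0], [0, 0, 0, 0, 0, 0], [0, 0, 0, 0, 0, 0], [0, 0, 0, 0, 0, 0], [0, 0, 0, 0, 0, 0], [0, 0, 0, 0, 0, 0]]}}

```text
time: 26.15
ee_pos: [0.5894, 0.1368, 0.2104]
tool_rot: [180.0, 0.0, 171.4]
contact_force: [-4.0, -1.4, 6.1]
opening: 0.0249
grip_force: 60.2
```

Call:
{"method": "servo_tool", "body": {"series": [[0, 0, -0.0005, 0, 0, 0], [0, 0, 0, 0, 0, 0], [0, 0, 0, 0, 0, 0], [0, 0, 0, 0, 0, 0], [0, 0, 0, 0, 0, 0], [0, 0, 0, 0, 0, 0], [0, 0, 0, 0, 0, 0], [0, 0, 0, 0, 0, 0], [0, 0, 0, 0, 0, 0], [0, 0, 0, 0, 0, 0]], "hand": 1}}

```text
time: 26.98
ee_pos: [0.5893, 0.1368, 0.2103]
tool_rot: [-180.0, -0.0, 171.4]
contact_force: [-0.6, 0.6, -0.3]
opening: 0.0852
grip_force: 0.0
```

Call:
{"method": "servo_tool", "body": {"series": [[0, 0, -0.004, 0, 0, 0], [0, 0, -0.007, 0, 0, 0], [0, 0, -0.01, 0, 0, 0], [0, 0, -0.012, 0, 0, 0], [0, 0, -0.012, 0, 0, 0], [0, 0, -0.012, 0, 0, 0], [0, 0, -0.012, 0, 0, 0], [0, 0, -0.01, 0, 0, 0], [0, 0, -0.006, 0, 0, 0], [0, 0, -0.003, 0, 0, 0]]}}

```text
time: 27.82
ee_pos: [0.5896, 0.1369, 0.2995]
tool_rot: [180.0, 0.1, 171.4]
contact_force: [-0.3, -0.6, 0.8]
opening: 0.0858
grip_force: 0.0
```

```bash
python3 - <<'E'
from h import *
np.set_printoptions(precision=4,suppress=True)
s=get_state();print(s['ee_pos'],s['tool_rot'],s['contact_force'])
p=get_image('wrist');T=wristT(p,s)
lines(p,T,.176,(110,140,400,220),.04)
for n,z in[('loaded_carrier_grip',.21),('loaded_carrier_seat',.17),('wood_pig',.044)]:
    for r in spot_point(p,n)[:1]: print(n,r['position'],r['confidence'],atz(p,r['position'],z,T))
E
```

```text
[0.5896 0.1369 0.2995] [179.9594   0.0562 171.3793] [-0.3474 -0.5749  0.7538]
[276. 201. 347. 200.] [0.603  0.1508] [0.6113 0.209 ] 82.0 0.059
[347. 173. 239. 174.] [0.5877 0.2105] [0.5757 0.1252] 82.0 0.086
[163. 201. 237. 201.] [0.5893 0.059 ] [0.5979 0.1193] 81.9 0.061
[236. 176. 162. 174.] [0.5768 0.122 ] [0.5667 0.0635] 80.2 0.059
loaded_carrier_grip [256.5, 202.1] 0.69 [0.5887 0.137  0.21  ]
loaded_carrier_seat [254.8, 187.2] 0.78 [0.5905 0.1354 0.17  ]
wood_pig [257.0, 153.7] 0.81 [0.5902 0.1376 0.044 ]
```

```bash
python3 -c "from rig import job_done;print(job_done())"
```

```text
the job is handed in; nothing more can be done
None
```

The job is done and handed in, with no verdict returned: the empty carrier hangs on the free hook and the pig's carrier hangs over the drip pan, both seated and let go, with the pig centred in its tray, in about 28 s.

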